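Tip the full log binder out of its rack and stand it in the collection bin

TASK

The red log binder is full and goes to the archive, but it stands too tightly between its neighbours in the rack to be grasped. Tip it forward, spine first, by its top edge until it leans out on the rack's sloping front, then grip it, lift it out and stand it upright in the yellow collection bin, letting go of it there without dropping it from a height. Leave the blue and the grey binder standing in their slots.

Things in the scene. Friction and masses are not known exactly. Their poses are not given: they have to be found in the camera images.
- red_binder_center (a point): Centre of the loose red binder: solid, 150 mm tall (z), 102 deep (x), 38 thick (y), 0.2 to 0.4 kg. x points from the spine to the back, z up. Pulled forward it turns about the spine's lower edge (x -51, z -75); past about 34 degrees it falls on by itself and rests leaning at about 42 degrees on the rack's sloping front, its upper part out in front of the others.
- blue_binder_center (a point): Centre of the loose blue binder, a neighbour that stays: same size and axes as the red one.
- grey_binder_center (a point): Centre of the loose grey binder, a neighbour that stays: same size and axes as the red one.
- rack: Fixed steel rack; origin under the floor's front edge, mid-width; x to its back, z up. Floor 4 mm thick, x 0 to 106. Slots at y -44, 0, 44 mm, any binder in any; binders stand 6 mm apart. Slot sheets are 70 mm high, back wall (behind x 106) 64 mm; above these it is open behind the binders. In front (-x) a 60 mm plate rises from the floor edge, sloping forward 40 degrees from vertical.
- bin: Fixed yellow open-topped collection bin, outside 170 (x) by 120 (y) by 85 mm high, walls and floor 5 mm thick. Origin under its centre on the work surface, z up, x along its long side. A binder stands in it with its 102 mm depth along the long side, either way round.

How it is judged:
On the way:
1. the red binder has been tipped forward by more than 30 degrees while its foot is still in the rack (angle between red_binder_center's own z axis and vertical between 0.524 and 1 rad and x of red_binder_center in the frame of rack between -0.04 and 0.05 m and z of red_binder_center in the frame of rack below 0.115 m), for 0.2 s.
At the end, for the whole second after the job is handed in: The red binder stands in the bin, released and at rest: centre within 50 mm of the bin's along each side and under 95 mm above the bench, upright within 14 degrees. The blue and grey binders are upright within 7 degrees and within 20 mm of where they began (x of red_binder_center in the frame of bin between -0.05 and 0.05 m and y of red_binder_center in the frame of bin between -0.05 and 0.05 m and z of red_binder_center in the frame of bin below 0.095 m and angle between red_binder_center's own z axis and vertical below 0.25 rad and linear speed of red_binder below 0.03 m/s and angle between each of blue_binder_center, grey_binder_center's own z axis and vertical below 0.12 rad and distance of each of blue_binder_center, grey_binder_center from where it was at the start of the episode below 0.02 m); the robot touches nothing.
It fails at once if the red binder is dropped from a height of more than about 15 cm or flung (faster than 1.8 m/s) (linear speed of red_binder above 1.8 m/s).
It fails at once if the blue or the grey binder is tipped by more than 20 degrees (angle between any of blue_binder_center, grey_binder_center's own z axis and vertical above 0.35 rad).
It also fails if it takes over 64 s, if anything falls off the work surface, if the arm or the gripper's body presses on something with over 40 N, if the wrist force passes 120 N, or if a joint passes its speed limit or range.

ROBOT

A 7-joint arm with a two-finger parallel gripper is mounted at the origin on a cart in front of the work surface, level with it; the furniture and walls round the work are solid. World frame = base frame: x ahead of the robot, y to its left, z up, the work surface at z = 0. Lengths are in m, angles in rad, forces in N, time in s.
With the tool pointing down it reaches from about 0.4 to 0.85 m from the base axis. Payload 10.4 kg.
Tool frame: the origin (TCP) lies at the very end of the fingers, on their centre line; the grasp point (between the pads) lies 19 mm behind it (r.pinch_z is the distance from the TCP to the grasp point, in m); z points along the fingers, y is the line along which they close (so a half turn about z gives the same grasp; the last joint's range is limited). The gripper opens to 87 mm and grips with 3 to 60 N. Pads are 19 mm wide; open, the fingers measure 117 mm over their backs; the gripper's body (75 mm by 190 mm) begins 51 mm behind the grasp point.
Start: joints at [-1.212, 0.332, -0.065, 1.46, 0.022, 1.35, -0.088], TCP at [0.233, 0.58, 0.223] pointing down, gripper open.
Joint ranges: [-2.6, 2.6], [-0.5, 2.12], [-1.47, 1.34], [0.16, 2.42], [-1.27, 4.41], [0.06, 2.06], [-2.6, 2.6]. Speed limits (rad/s): [2.22, 2.22, 2.79, 2.79, 3.14, 3.14, 3.14].

INTERFACE

Orientations are given as a unit quaternion [x, y, z, w].
In Python, from bench import sensors, vision, r gives the robot as it stands.
- The arm moves only by the shell command python3 -m crank 'ROWS' [OPENING] [FORCE]. ROWS is JSON, a list of rows, each a list of 2 entries, a list of its own where there are three numbers: the shift along the tool's x, y, z normalised to -1 to 1, where 1 is 3 cm, then the turn about the tool's z normalised to -1 to 1, where 1 is 8 degrees. A call has 1 to 12 rows; each row shifts and turns the commanded pose from where the row before left it, along the tool's axes as they then stand; what a row does not reach is not made up. A row lasts 1/8 s, in which the tool goes at most 62.5 mm and 10.7 degrees, less where a joint would pass 70% of its speed; a pose out of reach is approached as far as the arm can. A call with a number of a shift or a turn outside -1 to 1 is refused whole. A call with a gripper value outside its range is refused whole. OPENING is the opening, from 0 (shut) to 1 (fully open), set as the call begins (- or left out, the last holds). The fingers move at their own pace and stop on an object; FORCE is the grip in N (left out, the last holds). Time passes only in rows, so rows that do not move let the fingers close. It gives the time, the measured TCP pose, the force, the opening and the grip force at its end, in the units of the state.
- sensors.read_state(): the state, without advancing time (a new reading comes with each control period).
- vision.camera(name): name is "side" or "top"; returns the picture (420x560x3 uint8, red, green, blue); there is no depth.
- vision.camera_model(name): a dict with "vertical_fov" (degrees; the focal length in pixels is half the picture's height over the tangent of half this angle, whatever the lens; pixels are square), "cx", "cy" (the principal point, pixels), "dist" ([k1, k2, p1, p2, k3] as OpenCV has them; the pictures are not rectified), "camera_from_world" (4x4, takes a point from world to camera coordinates). Camera axes: x right, y down, z forward; pixel columns grow to the right and rows downward; lengths in m; the calibration is good to about 2 mm. A picture is of the moment at which its call begins. camera_model takes no time and is no camera call.
- r.close_job(): hands the job in; it is judged then, once.
The state is a dict: "time": time; "joint_positions": joint angles; "joint_vel": joint speeds; "joint_torque": joint torques, N m; "ee_pos": TCP position; "eef_rot": TCP orientation; "ft_force": force on the tool from outside, world axes, zero at the start; "torque": the same for the moment, N m; "width": finger opening in m; "grip_force": force on a finger pad.
Only numpy, scipy, OpenCV 4.12 (cv2) and the standard library are available. Lean on these libraries where they do the work, as an engineer would, in place of code of your own. Each camera call takes 0.05 s, during which the arm holds its last target. There are 200 camera calls.

## Working session

There is one attempt and no reset: what is moved stays moved. The work goes in short steps, Python scripts to look and compute and a shell command to move; the robot and the scene stay as the last step left them, time stands still between calls to the robot, and variables do not carry over. Pictures are saved under pics/ and viewed, at most 10 in all, crops included, and the job is handed in when it is done.

```bash
mkdir -p pics; ls
python3 - <<'E'
from bench import sensors, vision, r
import cv2,numpy as np
s=sensors.read_state();print(s['ee_pos'],s['eef_rot'],s['width'],s['time'],r.pinch_z)
for n in('side','top'):
    im=vision.camera(n);cv2.imwrite(f'pics/{n}0.png',im[:,:,::-1]);m=vision.camera_model(n);print(n,m['vertical_fov'],m['cx'],m['cy'],m['dist'],np.round(m['camera_from_world'],3).tolist())
E
```

```text
pics
[0.23275798 0.57963187 0.22177242] [ 1.89754044e-01  9.81831411e-01 -6.89261442e-04 -9.28801948e-05] 0.08692237318519236 0.0 0.0187
side 44.15858623661967 277.77378857582823 209.92070641267736 [0.06172717 0.         0.         0.         0.        ] [[0.844, -0.537, -0.004, -0.434], [-0.365, -0.569, -0.737, 0.225], [0.393, 0.624, -0.676, 1.439], [0.0, 0.0, 0.0, 1.0]]
top 51.65525794742244 281.75675795356943 205.47193008551056 [0.01809594 0.         0.         0.         0.        ] [[-0.008, -1.0, 0.014, -0.014], [-0.998, 0.007, -0.059, 0.508], [0.059, -0.014, -0.998, 1.299], [0.0, 0.0, 0.0, 1.0]]
```

View pics/top0.png

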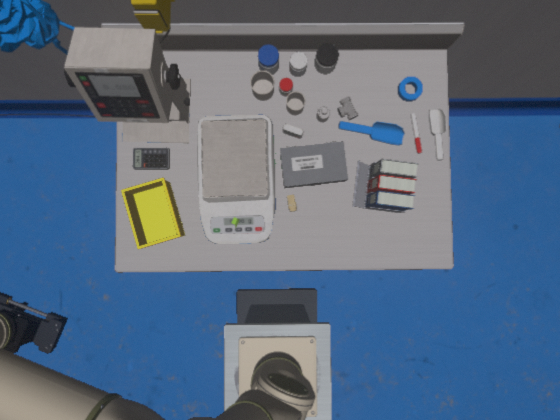

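View pics/side0.png

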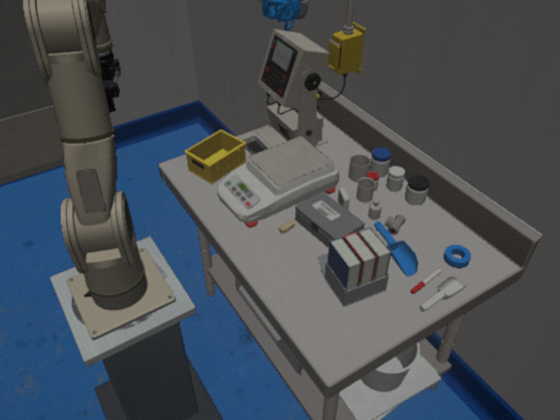

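The top view shows the rack near (390,187), its sloping front on the left (about 360,185), and the bin near (151,213). I'll zoom in on the rack in both views.

Run:
```python
import cv2,numpy as np
a=cv2.imread('pics/top0.png')[145:225,340:430];b=cv2.imread('pics/side0.png')[220:310,310:400]
c=cv2.imread('pics/top0.png')[165:255,105:195]
f=lambda i,w,h:cv2.resize(i,(w,h),interpolation=cv2.INTER_CUBIC)
cv2.imwrite('pics/crop0.png',np.hstack([f(a,405,360),f(b,360,360)]))
```

```text
(no output)
```

View pics/crop0.png

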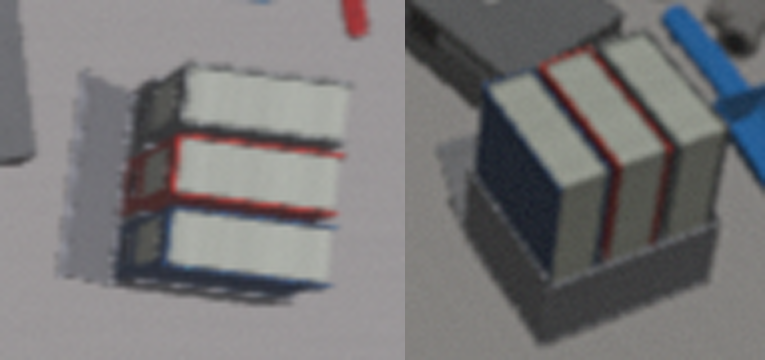

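The crop shows the order grey, red, blue from far to near, with red in the middle. The red top's corners in the full top picture are about (379.6,175), (377.8,191), (416.4,179.4) and (414.7,192.8).

```bash
cat > h.py <<'E'
import cv2,numpy as np
from bench import sensors,vision,r
def cast(n,px,z):
    m=vision.camera_model(n);f=210/np.tan(np.radians(m['vertical_fov']/2))
    K=np.array([[f,0,m['cx']],[0,f,m['cy']],[0,0,1]])
    u=cv2.undistortPoints(np.array(px,float).reshape(-1,1,2),K,np.array(m['dist']))[:,0]
    T=np.array(m['camera_from_world']);R=T[:3,:3];o=-R.T@T[:3,3]
    d=np.c_[u,np.ones(len(u))]@R
    return o+d*((z-o[2])/d[:,2])[:,None]
def proj(n,P):
    m=vision.camera_model(n);f=210/np.tan(np.radians(m['vertical_fov']/2))
    K=np.array([[f,0,m['cx']],[0,f,m['cy']],[0,0,1]]);T=np.array(m['camera_from_world'])
    return cv2.projectPoints(np.array(P,float),cv2.Rodrigues(T[:3,:3])[0],T[:3,3],K,np.array(m['dist']))[0][:,0]
E
python3 - <<'E'
from h import *
np.set_printoptions(precision=4,suppress=True)
c=cast('top',[(379.6,175),(377.8,191),(416.4,179.4),(414.7,192.8)],.154);print(c)
x=c[2:].mean(0)-c[:2].mean(0);print('yaw',np.degrees(np.arctan2(x[1],x[0])),np.linalg.norm(x),c.mean(0))
# side: page tops, back corners
im=cv2.imread('pics/side0.png')
s=np.array([(540,65),(595,48),(612,163),(670,148)],float)
s=np.c_[310+(s[:,0]-405)/4,220+s[:,1]/4]
d=cast('side',s,.154);print(d,d.mean(0));x=d[2:].mean(0)-d[:2].mean(0);print(np.degrees(np.arctan2(x[1],x[0])),np.linalg.norm(x))
im=cv2.imread('pics/top0.png');hsv=cv2.cvtColor(im,cv2.COLOR_BGR2HSV)
m=cv2.inRange(hsv,(22,120,60),(38,255,255));m[:150]=0;m[:,200:]=0
k=cv2.findContours(m,0,2)[0];k=max(k,key=cv2.contourArea);b=cv2.boxPoints(cv2.minAreaRect(cv2.convexHull(k)));print(b)
w=cast('top',b,.085);print(w,w.mean(0))
for i in range(3):print(np.linalg.norm(w[i+1]-w[i]),np.degrees(np.arctan2(*(w[i+1]-w[i])[[1,0]])))
E
```

```text
[[ 0.5809 -0.2834  0.154 ]
 [ 0.5372 -0.2776  0.154 ]
 [ 0.5682 -0.3835  0.154 ]
 [ 0.5316 -0.3779  0.154 ]]
yaw -95.23520774446416 0.10061825749666753 [ 0.5545 -0.3306  0.154 ]
[[ 0.5458 -0.2781  0.154 ]
 [ 0.5865 -0.2852  0.154 ]
 [ 0.5305 -0.3714  0.154 ]
 [ 0.5696 -0.3812  0.154 ]] [ 0.5581 -0.329   0.154 ]
-99.63998243037503 0.09598357280408695
[[120.1529 189.7197]
 [166.9299 175.9618]
 [184.2866 234.9745]
 [137.5096 248.7325]]
[[0.552  0.4432 0.085 ]
 [0.5908 0.311  0.085 ]
 [0.4217 0.2607 0.085 ]
 [0.384  0.3922 0.085 ]] [0.4871 0.3517 0.085 ]
0.1377432488749657 -73.67528566793861
0.17637553549405188 -163.4252147050946
0.13678522280721728 105.99439682479418
```

```bash
cat > to.py <<'E'
import sys
from h import *
from scipy.spatial.transform import Rotation as R
# usage: to.py x y z tool_y_yaw_deg  -> remaining moves in tool axes (units of 30mm) and turn (units of 8deg)
s=sensors.read_state();Q=R.from_quat(s['eef_rot']).as_matrix();p=np.array(s['ee_pos'])
t=np.array(list(map(float,sys.argv[1:4])));yaw=float(sys.argv[4]);y=np.degrees(np.arctan2(Q[1,1],Q[0,1]))
print('t',s['time'],'p',p.round(4),'yaw',round(y,2),'shift',(Q.T@(t-p)/.03).round(2),'turn',round(-((yaw-y+180)%360-180)/8,2),'F',np.round(s['ft_force'],1),'j7',round(s['joint_positions'][6],2),'w',s['width'],s['grip_force'])
E
python3 -m crank '[[[0,0,-0.4],1],[[0,0,-0.4],1],[[0,0,-0.4],1],[[0,0,-0.4],1],[[0,0,-0.4],1],[[0,0,-0.4],1],[[0,0,-0.4],1],[[0,0,-0.4],1],[[0,0,-0.4],1],[[0,0,-0.4],0.4]]' 0
python3 to.py .547 -.399 .3 -7.5
```

```text
time: 1.35
ee_pos: [0.2328, 0.5799, 0.3425]
eef_rot: [0.75, 0.661, -0.0, 0.0]
ft_force: [0.1, 0.2, 0.2]
width: 0.0014
grip_force: 0.0
t 1.35 p [0.2328 0.5799 0.3425] yaw -7.25 shift [-31.05  14.51   1.44] turn 0.03 F [0.1 0.2 0.2] j7 -1.37 w 0.0014201442702612044 0.0
```

```bash
python3 -m crank '[[[-1,1,0],0],[[-1,1,0],0],[[-1,1,0],0],[[-1,1,0],0],[[-1,1,0],0],[[-1,1,0],0],[[-1,1,0],0],[[-1,1,0],0],[[-1,1,0],0],[[-1,1,0],0],[[-1,1,0],0],[[-1,0.5,0],0]]' >/dev/null
python3 -m crank '[[[-1,0.5,0],0],[[-1,0.5,0],0],[[-1,0.5,0],0],[[-1,0.5,0],0],[[-1,0.5,0],0],[[-1,0.5,0],0],[[-1,0,0],0],[[-1,0,0],0],[[-1,0,0],0],[[-1,0,0],0],[[-1,0,0],0],[[-1,0,0],0]]' >/dev/null
python3 -m crank '[[[-1,0,0],0],[[-1,0,0],0],[[-1,0,0],0],[[-1,0,0],0],[[-1,0,0],0],[[-1,0,0],0],[[-1,0,0],0],[[0,0,0],0],[[0,0,0],0]]' >/dev/null
python3 to.py .547 -.399 .3 -7.5
```

```text
t 5.475 p [ 0.5503 -0.3958  0.3421] yaw -7.05 shift [-0.12 -0.1   1.4 ] turn 0.06 F [-0.2 -0.   0.5] j7 0.63 w 0.00012934719723713063 0.0
```

```bash
python3 -m crank '[[[-0.12,-0.1,1],0.06],[[0,0,1],0],[[0,0,1],0],[[0,0,1],0],[[0,0,0.7],0],[[0,0,0],0],[[0,0,0],0]]' >/dev/null
python3 to.py .547 -.399 .142 -7.5
python3 - <<'E'
from h import *
ims=[]
for n,(a,b,c,d) in {'top':(130,230,330,430),'side':(190,290,310,410)}.items():
    im=vision.camera(n)[:,:,::-1];ims.append(cv2.resize(im[a:b,c:d],(400,400),interpolation=cv2.INTER_CUBIC))
cv2.imwrite('pics/c1.png',np.hstack(ims))
t=sensors.read_state()['ee_pos'];print(proj('top',[t]),proj('side',[t]))
E
```

```text
t 6.35 p [ 0.5473 -0.3992  0.2027] yaw -7.5 shift [ 0.01 -0.01  2.02] turn 0.0 F [-0.6 -0.9  1. ] j7 0.66 w 0.00010649846616088833 0.0
[[428.91892442 185.1527792 ]] [[376.61184436 251.90722699]]
```

View pics/c1.png

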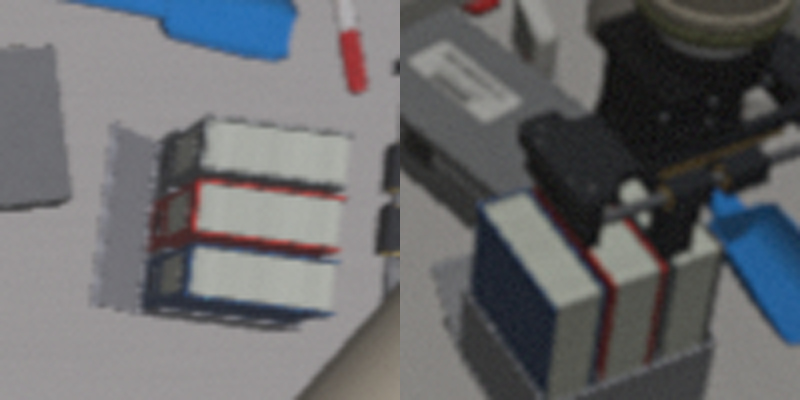

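The TCP projects to top (429,185), in line with the red back edge at about row 185. The red binder is still standing. I'll descend behind it and push.

```bash
python3 -m crank '[[[0,0,1],0],[[0,0,1],0],[[0,0,0],0],[[0.25,0,0],0],[[0,0,0],0]]' 
python3 -m crank '[[[0.2,0,0],0],[[0.2,0,-0.05],0],[[0.2,0,-0.15],0],[[0.2,0,-0.15],0],[[0,0,0],0]]'
```

```text
time: 7.08
ee_pos: [0.5487, -0.3918, 0.1432]
eef_rot: [0.752, 0.659, 0.001, 0.001]
ft_force: [-0.5, 0.5, -0.6]
width: 0.0006
grip_force: 0.0
time: 7.7
ee_pos: [0.5512, -0.3677, 0.1524]
eef_rot: [0.752, 0.659, 0.0, 0.0]
ft_force: [0.0, -1.3, 0.3]
width: 0.0007
grip_force: 0.3
```

```bash
python3 -m crank '[[[0.25,0,-0.15],0],[[0.25,0,-0.12],0],[[0.25,0,-0.1],0],[[0.25,0,-0.1],0],[[0.25,0,-0.08],0],[[0.25,0,-0.06],0],[[0,0,0],0]]'
python3 - <<'E'
from h import *
ims=[]
for n,(a,b,c,d) in {'top':(130,230,330,430),'side':(190,290,310,410)}.items():
    im=vision.camera(n)[:,:,::-1];ims.append(cv2.resize(im[a:b,c:d],(400,400),interpolation=cv2.INTER_CUBIC))
cv2.imwrite('pics/c2.png',np.hstack(ims))
E
```

```text
time: 8.57
ee_pos: [0.5571, -0.323, 0.1704]
eef_rot: [0.752, 0.659, 0.0, -0.0]
ft_force: [0.9, -0.7, -0.5]
width: 0.0004
grip_force: 0.1
```

View pics/c2.png

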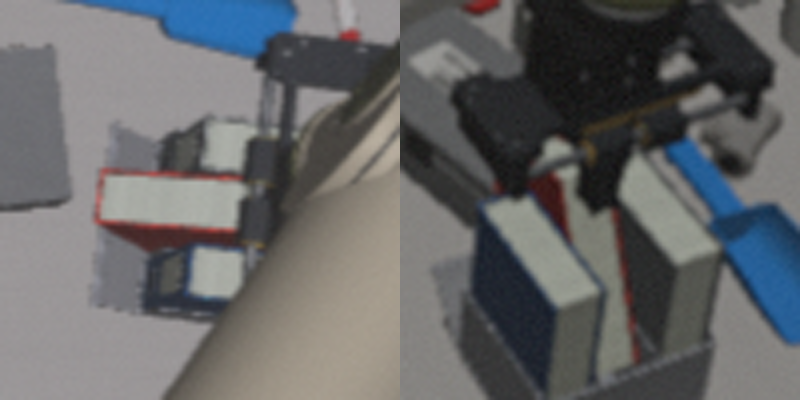

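The red binder is leaning out (its front top edge is at top-crop x≈100), and blue and grey are still upright. I'll keep pushing.

```bash
python3 -m crank '[[[0.25,0,-0.03],0],[[0.25,0,-0.03],0],[[0.25,0,0],0],[[0.25,0,0],0],[[0,0,0],0],[[0,0,0],0]]'
python3 - <<'E'
from h import *
ims=[]
for n,(a,b,c,d) in {'top':(130,230,330,430),'side':(190,290,310,410)}.items():
    im=vision.camera(n)[:,:,::-1];ims.append(cv2.resize(im[a:b,c:d],(400,400),interpolation=cv2.INTER_CUBIC))
cv2.imwrite('pics/c3.png',np.hstack(ims))
E
```

```text
time: 9.43
ee_pos: [0.5605, -0.2943, 0.1721]
eef_rot: [0.752, 0.659, -0.0, 0.0]
ft_force: [-0.0, -0.4, 0.6]
width: 0.0006
grip_force: 0.0
```

View pics/c3.png

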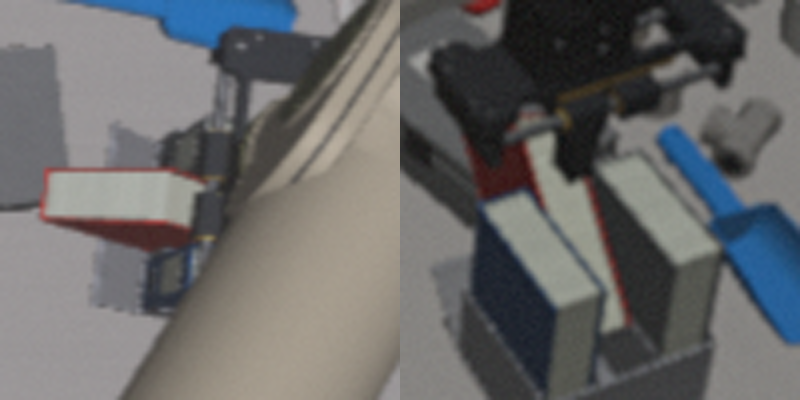

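Run:
```python
from h import *
p=[(330+45/4,130+170/4),(330+42/4,130+218/4)]
o=np.array([.5627,-.2794]);u=np.array([-.1305,-.9914]);v=np.array([.9914,-.1305])
for th in(30,34,38,42):
    z=.004+.15*np.cos(np.radians(th));q=cast('top',p,z)[:,:2]-o;print(th,-150*np.sin(np.radians(th)),(q@u*1e3).round(1),(q@v*1e3).round(1))
```

```text
30 -74.99999999999999 [-100.3  -98.5] [ 15.5 -17.9]
34 -83.87893552061203 [-99.5 -97.7] [ 16.4 -17.2]
38 -92.34922129884875 [-98.7 -96.9] [ 17.3 -16.4]
42 -100.36959095382873 [-97.8 -96. ] [ 18.3 -15.6]
```

```bash
python3 -m crank '[[[0,0,-1],0],[[0,0,-1],0],[[0,0,-1],0],[[0.8,0,0],0],[[0.8,0,0],0],[[0.7,0,0],0],[[0,0,0],0],[[0,0,0],0]]' 1 >/dev/null
python3 to.py .571 -.226 .125 -7.5
```

```text
t 10.525 p [ 0.5693 -0.227   0.2622] yaw -7.62 shift [0.04 0.05 4.57] turn -0.02 F [-0.  -0.9 -0.2] j7 0.34 w 0.07270623136497073 0.0
```

```bash
python3 -m crank '[[[0.04,0.05,0.5],0],[[0,0,0.8],0],[[0,0,0.8],0],[[0,0,0.8],0],[[0,0,0.8],0],[[0,0,0.5],0],[[0,0,0.37],0],[[0,0,0],0],[[0,0,0],0]]'
python3 - <<'E'
from h import *
ims=[]
for n,(a,b,c,d) in {'top':(130,230,310,410),'side':(170,270,290,390)}.items():
    im=vision.camera(n)[:,:,::-1];ims.append(cv2.resize(im[a:b,c:d],(400,400),interpolation=cv2.INTER_CUBIC))
cv2.imwrite('pics/c4.png',np.hstack(ims))
E
python3 to.py .571 -.226 .125 -7.5
```

```text
time: 11.65
ee_pos: [0.5717, -0.225, 0.1257]
eef_rot: [0.752, 0.659, 0.0, 0.0]
ft_force: [-0.2, 0.4, 0.1]
width: 0.087
grip_force: 0.0
t 11.75 p [ 0.5717 -0.2249  0.1258] yaw -7.55 shift [-0.04 -0.02  0.03] turn -0.01 F [0.3 0.3 0.1] j7 0.39 w 0.08705515506567166 0.0
```

View pics/c4.png

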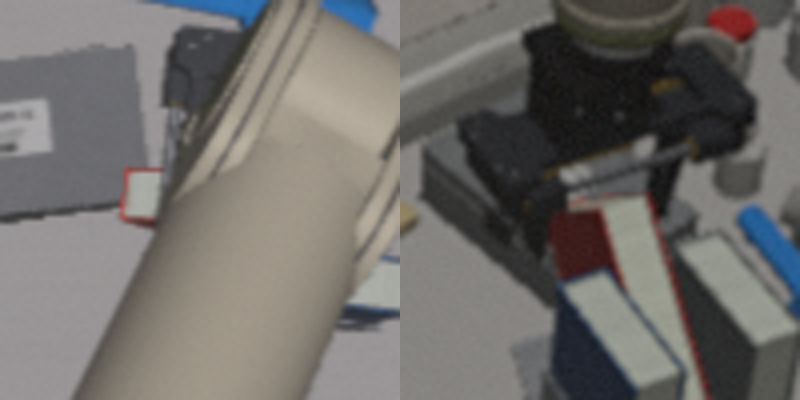

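The fingers straddle the red top: left finger at crop (545,205), right at (660,190). Time to close and lift.

```bash
python3 -m crank '[[[0,0,0],0],[[0,0,0],0],[[0,0,0],0],[[0,0,0],0],[[0,0,0],0],[[0,0,0],0],[[0,0,0],0],[[0,0,0],0]]' 0 40 | tail -3
python3 -m crank '[[[0,0,-0.2],0],[[0,0,-0.4],0],[[0,0,-0.6],0],[[0,0,-0.6],0],[[0,0,-0.6],0],[[0,0,-0.6],0],[[0,0,-0.6],0],[[0,0,-0.6],0],[[0,0,-0.6],0],[[0,0,-0.4],0],[[0,0,0],0],[[0,0,0],0]]'
```

```text
ft_force: [0.0, 0.8, 1.2]
width: 0.0374
grip_force: 40.0
time: 14.25
ee_pos: [0.5711, -0.2245, 0.2803]
eef_rot: [0.752, 0.659, -0.0, -0.0]
ft_force: [-0.4, -0.1, -1.9]
width: 0.0379
grip_force: 40.0
```

```bash
python3 -m crank '[[[0.3,0,0],0],[[0.6,-0.2,0],0],[[0.8,-0.3,0],0],[[0.8,-0.3,0],0],[[0.8,-0.3,0],0],[[0.8,-0.3,0],0],[[0.8,-0.3,0],0],[[0.8,-0.3,0],0],[[0.8,-0.3,0],0],[[0.8,-0.3,0],0],[[0.8,-0.3,0],0],[[0.8,-0.3,0],0]]' >/dev/null
python3 -m crank '[[[0.8,-0.3,0],0],[[0.8,-0.3,0],0],[[0.8,-0.3,0],0],[[0.8,-0.3,0],0],[[0.8,-0.3,0],0],[[0.8,-0.3,0],0],[[0.8,-0.2,0],0],[[0.8,-0.1,0],0],[[0.8,0,0],0],[[0.8,0,0],0],[[0.8,0,0],0],[[0.5,0,0],0]]' >/dev/null
python3 -m crank '[[[0,0,0],-0.4],[[0,0,0],-0.8],[[0,0,0],-0.8],[[0,0,0],-0.8],[[0,0,0],-0.8],[[0,0,0],-0.8],[[0,0,0],-0.8],[[0,0,0],-0.8],[[0,0,0],-0.8],[[0,0,0],-0.8],[[0,0,0],-0.8]]' >/dev/null
python3 -m crank '[[[0,0,0],-0.8],[[0,0,0],-0.8],[[0,0,0],-0.8],[[0,0,0],-0.8],[[0,0,0],-0.8],[[0,0,0],-0.8],[[0,0,0],-0.7],[[0,0,0],-0.3],[[0,0,0],0],[[0,0,0],0]]' >/dev/null
python3 to.py .485 .36 .28 106.5
```

```text
t 19.875 p [0.4856 0.3374 0.281 ] yaw 105.97 shift [-0.19  0.73  0.03] turn -0.07 F [-0.1 -0.3 -2. ] j7 1.18 w 0.03742896537181428 39.997978827450424
```

```bash
python3 -m crank '[[[-0.19,0.73,0.5],-0.07],[[0,0,0.5],0],[[0,0,0.5],0],[[0,0,0],0],[[0,0,0],0]]' - 10 >/dev/null
python3 -m crank '[[[0,0,0],0],[[0,0,0],0],[[0,0,0],0],[[0,0,0],0],[[0,0,0],0],[[0,0,0],0]]' - 6
python3 - <<'E'
from h import *
ims=[]
for n,(a,b,c,d) in {'top':(160,260,100,200),'side':(80,220,150,290)}.items():
    im=vision.camera(n)[:,:,::-1];ims.append(cv2.resize(im[a:b,c:d],(400,400),interpolation=cv2.INTER_CUBIC))
cv2.imwrite('pics/c5.png',np.hstack(ims))
E
python3 to.py .485 .36 .235 106.5
```

```text
time: 21.25
ee_pos: [0.4849, 0.3601, 0.236]
eef_rot: [-0.144, 0.99, 0.0, -0.0]
ft_force: [-0.3, -0.9, -2.8]
width: 0.038
grip_force: 6.0
t 21.35 p [0.4849 0.3601 0.2361] yaw 106.6 shift [-0.   -0.    0.04] turn 0.01 F [ 0.3 -0.9 -2.4] j7 1.17 w 0.037909973581006964 5.999961311754305
```

View pics/c5.png

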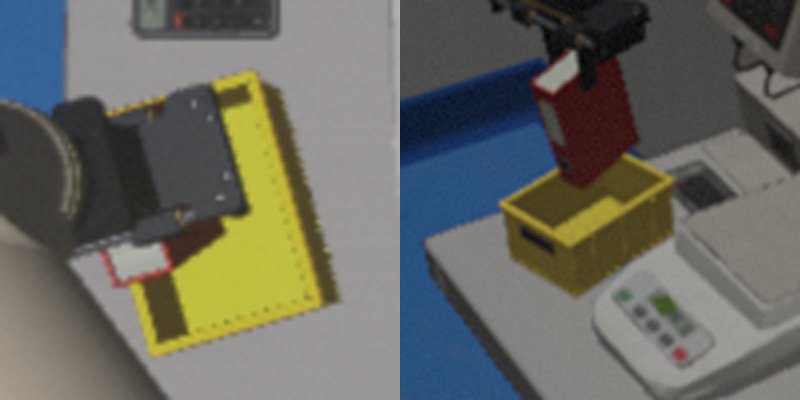

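Run:
```python
from h import *
np.set_printoptions(precision=4,suppress=True)
px=lambda x,y:(150+(x-400)/2.857,80+y/2.857)
c=cast('side',[px(502,205),px(573,245),px(673,182)],.085)[:,:2];print(c,'centre',(c[0]+c[2])/2,np.linalg.norm(c[1]-c[0]),np.linalg.norm(c[2]-c[1]))
d=c[2]-c[1];print(np.degrees(np.arctan2(d[1],d[0])))
print(cast('top',[(163.75,178)],.085))
# binder points in plane v=+-19 of the tool
t=np.array(sensors.read_state()['ee_pos']);a=np.radians(16.5);X=np.array([np.cos(a),np.sin(a)]);V=np.array([-np.sin(a),np.cos(a)])
def plane(q,v):
    A=cast('side',[q],.3)[0];B=cast('side',[q],.0)[0];f=lambda P:(P[:2]-t[:2])@V-v
    s=f(A)/(f(A)-f(B));P=A+s*(B-A);return (P[:2]-t[:2])@X*1e3,P[2]*1e3
for n,q,v in(('topL',px(535,85),.019),('botL',px(555,172),.019),('botR',px(580,187),-.019),('botbackR',px(638,140),-.019)):print(n,plane(q,v))
```

```text
[[0.3872 0.386 ]
 [0.423  0.2705]
 [0.5829 0.3167]] centre [0.485  0.3514] 0.12094655895605474 0.16653149462830263
16.13663104747456
[[0.5849 0.32   0.085 ]]
topL (np.float64(-40.40777444611225), np.float64(242.1392609547165))
botL (np.float64(-27.212625920848573), np.float64(116.82117427590264))
botR (np.float64(-23.299123276237665), np.float64(110.65132255650934))
botbackR (np.float64(75.80504758704059), np.float64(126.74209972056826))
```

It has swung to about 8° of tilt. The bin centre is about (0.485, 0.353). The spine's foot is lowest, and pressing it down gently will straighten the binder.

```bash
python3 to.py .4706 .3487 .136 106.5
```

```text
t 21.35 p [0.4849 0.3601 0.2361] yaw 106.6 shift [ 0.57 -0.23  3.34] turn 0.01 F [ 0.3 -0.9 -2.4] j7 1.17 w 0.037909973581006964 5.999961311754305
```

```bash
python3 -m crank '[[[0.3,-0.12,0],0],[[0.27,-0.11,0],0],[[0,0,0.4],0],[[0,0,0.4],0],[[0,0,0.4],0],[[0,0,0.4],0],[[0,0,0.4],0],[[0,0,0.4],0],[[0,0,0.4],0],[[0,0,0.4],0],[[0,0,0.1],0],[[0,0,0],0]]'
python3 -m crank '[[[0,0,0.1],0],[[0,0,0.1],0],[[0,0,0],0]]'
python3 -m crank '[[[0,0,0.1],0],[[0,0,0.1],0],[[0,0,0],0]]'
```

```text
time: 22.85
ee_pos: [0.4706, 0.3486, 0.1372]
eef_rot: [-0.144, 0.99, 0.0, 0.0]
ft_force: [-0.2, 0.6, -2.4]
width: 0.0378
grip_force: 6.0
time: 23.22
ee_pos: [0.4718, 0.3492, 0.1326]
eef_rot: [-0.144, 0.99, 0.001, 0.002]
ft_force: [2.4, -0.3, 5.1]
width: 0.0379
grip_force: 6.0
time: 23.6
ee_pos: [0.4719, 0.3491, 0.1266]
eef_rot: [-0.144, 0.99, 0.001, 0.002]
ft_force: [2.2, -0.1, 5.9]
width: 0.0379
grip_force: 6.0
```

```bash
python3 -m crank '[[[0,0,0.1],0],[[0,0,0],0],[[0,0,0],0]]' - 3
python3 -m crank '[[[0,0,0],0],[[0,0,0],0],[[0,0,0],0],[[0,0,0],0],[[0,0,0],0]]' 0.75
python3 - <<'E'
from h import *
ims=[]
for n,(a,b,c,d) in {'top':(160,260,100,200),'side':(80,220,150,290)}.items():
    im=vision.camera(n)[:,:,::-1];ims.append(cv2.resize(im[a:b,c:d],(400,400),interpolation=cv2.INTER_CUBIC))
cv2.imwrite('pics/c6.png',np.hstack(ims))
E
```

```text
time: 23.98
ee_pos: [0.4707, 0.3487, 0.1223]
eef_rot: [-0.144, 0.99, 0.0, 0.0]
ft_force: [1.5, -0.3, 3.6]
width: 0.0378
grip_force: 3.0
time: 24.6
ee_pos: [0.4704, 0.3486, 0.122]
eef_rot: [-0.144, 0.99, 0.0, -0.0]
ft_force: [-0.6, 0.3, 0.3]
width: 0.0648
grip_force: 0.0
```

View pics/c6.png

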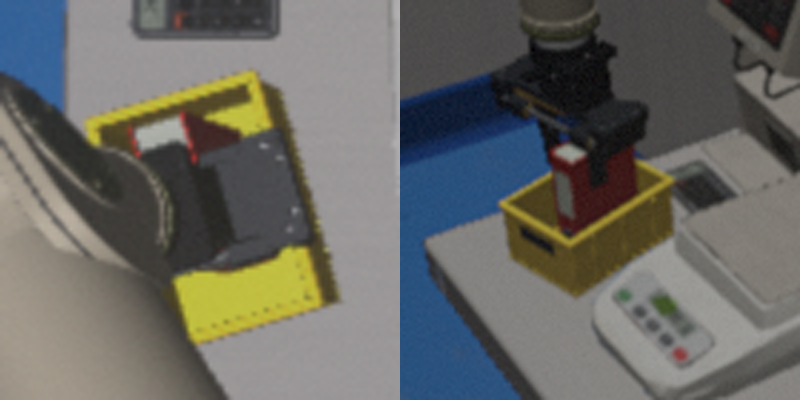

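The red binder stands upright in the bin and the fingers are clear of it. I'll raise the arm and check everything.

```bash
python3 -m crank '[[[0,0,-0.3],0],[[0,0,-0.6],0],[[0,0,-1],0],[[0,0,-1],0],[[0,0,-1],0],[[0,0,-1],0],[[0,0,-1],0],[[1,0,0],0],[[1,0,0],0],[[0,0,0],0],[[0,0,0],0]]'
python3 - <<'E'
from h import *
ims=[]
for n,(a,b,c,d) in {'top':(130,250,330,450),'side':(80,220,150,290)}.items():
    im=vision.camera(n)[:,:,::-1];cv2.imwrite(f'pics/{n}f.png',im);ims.append(cv2.resize(im[a:b,c:d],(400,400),interpolation=cv2.INTER_CUBIC))
cv2.imwrite('pics/c7.png',np.hstack(ims))
E
```

```text
time: 26.08
ee_pos: [0.4135, 0.3315, 0.3001]
eef_rot: [-0.144, 0.99, 0.0, 0.001]
ft_force: [-0.1, -0.5, 0.7]
width: 0.0651
grip_force: 0.0
```

View pics/c7.png

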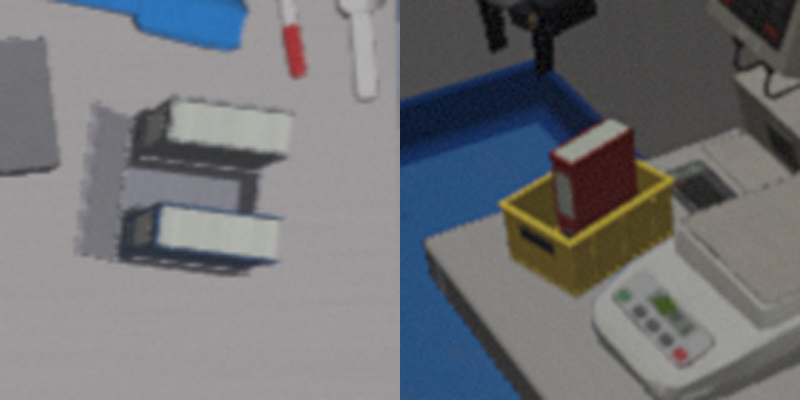

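The red binder stands upright inside the bin (crop 590,175), blue and grey stand in their slots, and the arm is clear.

```bash
python3 -c "
from bench import r
print(r.close_job())"
```

```text
the job is handed in; nothing more can be done
None
```

The red binder stands upright and released in the yellow bin, blue and grey are still upright in their slots, and I handed the job in at about 26 s; no verdict came back.

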